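Deal the second round of sample jars into two sampling trays

ROBOT

A 6-joint arm with a two-finger parallel gripper is mounted at the origin on the work surface. World frame = base frame: x ahead of the robot, y to its left, z up, the work surface at z = 0. Lengths are in m, angles in rad, forces in N, time in s.
With the tool pointing down it reaches from about 0.4 to 0.825 m from the base axis. Payload 7 kg.
Tool frame: the origin (TCP) lies between the finger pads; the fingertips stand 8 mm ahead of it and the grasp point (between the pads) lies 11 mm behind it; z points along the fingers, y is the line along which they close (so a half turn about z gives the same grasp; the last joint's range is limited). The gripper opens to 88 mm and grips with 3 to 60 N. Pads are 19 mm wide; open, the fingers measure 130 mm over their backs; the gripper's body (78 mm by 193 mm) begins 47 mm behind the grasp point.
Start: joints at [1.528, 0.359, 0.012, 0, -1.224, -0.288], TCP at [0.219, 0.638, 0.235] pointing down, gripper open.
Joint ranges: [-3.07, 3.07], [-1.43, 2.12], [-1.02, 1.25], [-3.03, 1.67], [-3.05, -0], [-3.03, 3.03]. Speed limits (rad/s): [2.39, 2.39, 3.01, 3.14, 3.14, 3.14].

INTERFACE

Orientations are given as a rotation vector (axis times angle).
In Python, from cell import monitor, optics, order gives the robot as it stands.
- The arm moves only by the tool apply_moves, never from a script. Its argument "deltas" is a list of rows, each an object with "gripper": the closure in counts, from 0 (fully open) to 255 (shut); "delta_pos": the shift along the world's x, y, z in mm, a list of three; "spin": the turn about the world's z in rad. A call has 1 to 12 rows; each row shifts and turns the commanded pose from where the row before left it; what a row does not reach is not made up. A row lasts 1/8 s, in which the tool goes at most 62.5 mm and 10.7 degrees, less where a joint would pass 70% of its speed; a pose out of reach is approached as far as the arm can. A call with a gripper value outside its range is refused whole. The fingers move at their own pace and stop on an object; "grip_force" is the grip in N (left out, the last holds). Time passes only in rows, so rows that do not move let the fingers close. It gives the time, the measured TCP pose, the force, the opening and the grip force at its end, in the units of the state.
- monitor.sense(): the state, without advancing time (a new reading comes with each control period).
- optics.snapshot(name): name is "side" or "top" or "wrist"; returns a dict with "color" (384x512x3 uint8, red, green, blue), "K" (3x3 intrinsics, pixels), "camera_from_world" (4x4, takes a point from world to camera coordinates); the wrist camera has in their place "T_tool_cam" (4x4, takes a point from camera to tool coordinates, whose origin is the TCP and whose axes are the flange's). Camera axes: x right, y down, z forward; pixel columns grow to the right and rows downward; lengths in m; the calibration is good to about 2 mm. The wrist camera is an equidistant fisheye: a pixel r from the principal point sees the ray r / f radians off the axis. A picture is of the moment at which its call begins: read the wrist's pose just before it. There is no depth.
- order.job_done(): hands the job in; it is judged then, once.
The state is a dict: "clock": time; "joint_positions": joint angles; "dq": joint speeds; "joint_torque": joint torques, N m; "ee_pos": TCP position; "tool_rot": TCP orientation; "wrist_force": force on the tool from outside, world axes, zero at the start; "ft_torque": the same for the moment, N m; "width": finger opening in m; "grasp_force": force on a finger pad.
Only numpy, scipy, OpenCV 4.12 (cv2) and the standard library are available. Lean on these libraries where they do the work, as an engineer would, in place of code of your own. Each camera call takes 0.05 s, during which the arm holds its last target. There are 200 camera calls.

TASK

Each of the two shallow steel sampling trays beside the bioreactor already holds one squat white sample jar; finish the deal with the two jars of the same kind that still stand loose on the bench, so that each tray holds two. Deal one at a time, first one jar into the round tray, then the other into the rectangular tray. Keep the jars upright, stand them flat on the tray's floor, and set them down rather than let them fall.

Things in the scene. Friction and masses are not known exactly. Their poses are not given: they have to be found in the camera images.
- jar_a_center (a point): one of the two alike loose sample jars still to be dealt, standing on the bench: squat plain white plastic cylinder with white screw cap, 44 mm diameter, 60 mm tall, about 0.06 to 0.13 kg; the point is its centre, 30 mm above its underside; z is up the jar. Either jar may go into either tray
- jar_b_center (a point): one of the two alike loose sample jars still to be dealt, standing on the bench: squat plain white plastic cylinder with white screw cap, 44 mm diameter, 60 mm tall, about 0.06 to 0.13 kg; the point is its centre, 30 mm above its underside; z is up the jar. Either jar may go into either tray
- round_tray: round shallow dark steel tray, 210 mm diameter, 12 mm high, walls and floor 4 mm thick. Fixed. Origin: centre of its underside, on the bench; z up. It already holds one such jar, 50 mm to +x of the origin, snapped fast in a steel collar (53 mm wide, top 20 mm above the bench) and not to be taken out; the middle of its free half is 50 mm to -x of the origin, floor 4 mm above the bench.
- long_tray: rectangular shallow dark steel tray, 210 mm (x) by 120 mm (y), 12 mm high, walls and floor 4 mm thick. Fixed. Origin: centre of its underside, on the bench; z up. It already holds one such jar, 50 mm to +x of the origin, snapped fast in a steel collar (53 mm wide, top 20 mm above the bench) and not to be taken out; the middle of its free half is 50 mm to -x of the origin, floor 4 mm above the bench.

How it is judged:
On the way:
1. one loose jar stands released in the round tray while the other is not yet in a tray (((z of jar_a_center in the frame of round_tray between 0.026 and 0.042 m and angle between jar_a_center's own z axis and vertical below 0.17 rad and horizontal distance between jar_a_center and round_tray below 0.085 m and linear speed of jar_a below 0.03 m/s and contact force between jar_a and the fingers below 0.05 N and not (z of jar_b_center in the frame of long_tray between 0.026 and 0.042 m and angle between jar_b_center's own z axis and vertical below 0.17 rad and x of jar_b_center in the frame of long_tray between -0.085 and 0.085 m and y of jar_b_center in the frame of long_tray between -0.042 and 0.042 m) and not (z of jar_b_center in the frame of round_tray between 0.026 and 0.042 m and angle between jar_b_center's own z axis and vertical below 0.17 rad and horizontal distance between jar_b_center and round_tray below 0.085 m)) or (z of jar_b_center in the frame of round_tray between 0.026 and 0.042 m and angle between jar_b_center's own z axis and vertical below 0.17 rad and horizontal distance between jar_b_center and round_tray below 0.085 m and linear speed of jar_b below 0.03 m/s and contact force between jar_b and the fingers below 0.05 N and not (z of jar_a_center in the frame of long_tray between 0.026 and 0.042 m and angle between jar_a_center's own z axis and vertical below 0.17 rad and x of jar_a_center in the frame of long_tray between -0.085 and 0.085 m and y of jar_a_center in the frame of long_tray between -0.042 and 0.042 m) and not (z of jar_a_center in the frame of round_tray between 0.026 and 0.042 m and angle between jar_a_center's own z axis and vertical below 0.17 rad and horizontal distance between jar_a_center and round_tray below 0.085 m)))), for 0.2 s.
At the end, for the whole second after the job is handed in: one of the two loose jars stands inside the round tray and the other inside the rectangular tray, anywhere on the tray's floor, upright within about 10 degrees, base within about 8 mm of floor height, at rest and released (((z of jar_a_center in the frame of round_tray between 0.026 and 0.042 m and angle between each of jar_a_center, jar_b_center's own z axis and vertical below 0.17 rad and horizontal distance between jar_a_center and round_tray below 0.085 m and z of jar_b_center in the frame of long_tray between 0.026 and 0.042 m and x of jar_b_center in the frame of long_tray between -0.085 and 0.085 m and y of jar_b_center in the frame of long_tray between -0.042 and 0.042 m and linear speed of each of jar_a, jar_b below 0.03 m/s and contact force between each of jar_a, jar_b and the fingers below 0.05 N) or (z of jar_b_center in the frame of round_tray between 0.026 and 0.042 m and angle between each of jar_b_center, jar_a_center's own z axis and vertical below 0.17 rad and horizontal distance between jar_b_center and round_tray below 0.085 m and z of jar_a_center in the frame of long_tray between 0.026 and 0.042 m and x of jar_a_center in the frame of long_tray between -0.085 and 0.085 m and y of jar_a_center in the frame of long_tray between -0.042 and 0.042 m and linear speed of each of jar_b, jar_a below 0.03 m/s and contact force between each of jar_b, jar_a and the fingers below 0.05 N))); the robot touches nothing.
It fails at once if a jar is tipped over (more than 40 degrees) (angle between any of jar_a_center, jar_b_center's own z axis and vertical above 0.7 rad).
It fails at once if a jar is let fall from more than about 40 mm ((contact force between jar_a and anything else below 0.01 N and linear speed of jar_a above 0.9 m/s) or (contact force between jar_b and anything else below 0.01 N and linear speed of jar_b above 0.9 m/s)).
It also fails if it takes over 56 s, if anything falls off the work surface, if the arm or the gripper's body presses on something with over 40 N, if the wrist force passes 120 N, or if a joint passes its speed limit or range.

## Working session

There is one attempt and no reset: what is moved stays moved. The work goes in short steps, Python scripts to look and compute and a tool call to move; the robot and the scene stay as the last step left them, time stands still between calls to the robot, and variables do not carry over. Pictures are saved under pics/ and viewed, at most 10 in all, crops included, and the job is handed in when it is done.

Besides the shell and the picture viewer there is one more tool, called after ">>>" by a JSON object that holds its "fn" and its "kwargs". apply_moves: Moves the arm, as the interface text tells. Its arguments: {"type":"object","properties":{"deltas":{"type":"array","items":{"type":"object","properties":{"gripper":{"type":"number"},"delta_pos":{"type":"array","items":{"type":"number"}},"spin":{"type":"number"}}}},"grip_force":{"type":"number"}},"required":["deltas"]}

```bash
mkdir -p pics
cat > h.py <<'E'
import numpy as np,cv2
from cell import monitor,optics,order
def ray(s,u,v):
    K=s["K"];M=np.array(s["camera_from_world"]);R=M[:3,:3];t=M[:3,3]
    return -R.T@t, R.T@np.linalg.inv(K)@np.array([u,v,1.])
def onplane(s,u,v,z):
    o,d=ray(s,u,v);return o+d*(z-o[2])/d[2]
E
python3 - <<'E'
from h import *
import pickle
S={n:optics.snapshot(n) for n in("top","side")}
pickle.dump(S,open("s0.pkl","wb"))
for n in S: cv2.imwrite(f"pics/{n}0.png",S[n]["color"][...,::-1]); print(n,S[n]["K"],np.round(ray(S[n],256,192),3))
print(monitor.sense())
E
```

```text
top [[395.82569682   0.         259.91030456]
 [  0.         395.82569682 189.46625751]
 [  0.           0.           1.        ]] [[ 0.397 -0.001  0.933]
 [ 0.184 -0.001 -0.983]]
side [[456.82308456   0.         252.72932311]
 [  0.         456.82308456 203.4306473 ]
 [  0.           0.           1.        ]] [[-0.01  -0.698  0.627]
 [ 0.542  0.667 -0.512]]
{'clock': 0.1, 'joint_positions': array([ 1.52810242e+00,  3.59340959e-01,  1.11488676e-02, -3.34646594e-04,
       -1.22410441e+00, -2.88115273e-01]), 'dq': array([ 0.0008237 , -0.00212451,  0.00074383,  0.00191465, -0.00014376,
       -0.00160909]), 'joint_torque': array([-4.60694446e-04, -5.84163129e+01,  2.93756765e+01,  7.01560244e+00,
        1.02333233e-02, -4.50303014e-05]), 'ee_pos': array([0.21911318, 0.63798934, 0.23369434]), 'tool_rot': array([ 3.09717960e+00, -5.17192637e-01, -2.01998502e-04]), 'wrist_force': array([-0.21980053,  0.11086261, -0.11323222]), 'ft_torque': array([0.02070823, 0.02142099, 0.04040346]), 'grasp_force': 0.0, 'width': 0.08776497535712816}
```

View pics/top0.png

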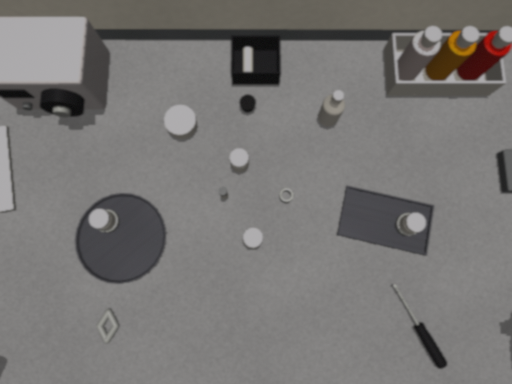

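View pics/side0.png

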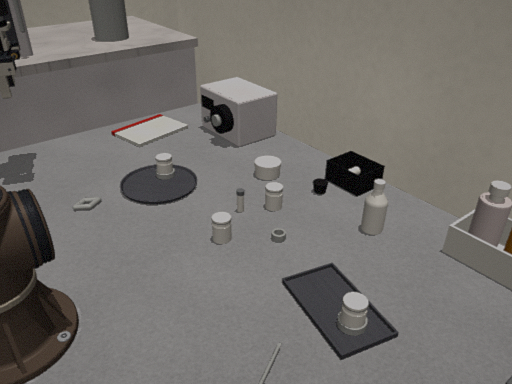

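The top view shows the loose jars at about (239,158) and (253,238). The round tray is at (121,238) with its jar at (100,219), and the long tray is at (386,220) with its jar at (413,223). The side view agrees: jars at (274,197) and (221,228), with a thin vial between them at (240,200). The wide lidded pot at (180,120) is a decoy.

Run:
```python
from h import *
import pickle
S=pickle.load(open("s0.pkl","rb"));T=S["top"];g=cv2.cvtColor(T["color"],cv2.COLOR_RGB2GRAY)
W=lambda u,v,z:np.round(onplane(T,u,v,z)[:2],4)
m=(g>165).astype(np.uint8)
n,l,st,c=cv2.connectedComponentsWithStats(m)
for i in range(1,n):
    if 60<st[i,4]<1200: print("white",c[i].round(1),st[i,2:5],W(*c[i],.06))
m=cv2.morphologyEx(((g<62)).astype(np.uint8),cv2.MORPH_CLOSE,np.ones((5,5)))
for k in cv2.findContours(m,cv2.RETR_EXTERNAL,2)[0]:
    if cv2.contourArea(k)>2500:
        r=cv2.minAreaRect(k);print("dark",cv2.contourArea(k),r,cv2.minEnclosingCircle(k),W(*r[0],.008))
        print([W(*p,.008) for p in cv2.boxPoints(r)])
# objects in lift region: vial & ring
for u,v,z in((223,192,.06),(287,195,.02)):print(W(u,v,z))
Sd=S["side"]
for u,v in((274,188),(221,219),(164,158),(355,300)):print("side top",onplane(Sd,u,v,.06).round(3))
print(onplane(Sd,240,192,.05).round(3),onplane(Sd,240,212,0).round(3))
```

```text
white [433.2  33.2] [ 14  13 139] [ 0.9548 -0.4356]
white [470.3  33.3] [ 14  13 138] [ 0.9547 -0.5266]
white [506.6  33.4] [ 11  12 113] [ 0.9547 -0.616 ]
white [247.4  58.9] [  6  22 123] [0.886  0.0184]
white [179.1 119.1] [ 29  28 641] [0.7335 0.1766]
white [  3.9 173.7] [ 12  83 684] [0.6041 0.5653]
white [238.6 156.7] [ 16  16 208] [0.643  0.0382]
white [ 98.2 218.1] [ 17  17 223] [0.5031 0.3467]
white [415.8 221.8] [ 16  17 215] [ 0.4929 -0.3559]
white [252.5 237. ] [ 18  17 237] [0.4605 0.0064]
dark 4623.5 ((255.0, 57.0), (54.0, 320.0), 90.0) ((255.0, 30.5), 160.00088500976562) [9.203e-01 3.000e-04]
[array([0.9953, 0.4113]), array([ 0.9972, -0.4148]), array([ 0.8467, -0.4029]), array([0.8462, 0.4002])]
[0.5611 0.0725]
[ 0.5611 -0.0741]
side top [0.637 0.028 0.06 ]
side top [ 0.456 -0.004  0.06 ]
side top [0.503 0.337 0.06 ]
side top [ 0.497 -0.353  0.06 ]
[0.569 0.077 0.05 ] [0.561 0.066 0.   ]
```

Run:
```python
from h import *
import pickle
S=pickle.load(open("s0.pkl","rb"));T=S["top"];g=cv2.cvtColor(T["color"],cv2.COLOR_RGB2GRAY)
W=lambda u,v,z:np.round(onplane(T,u,v,z)[:2],4)
print("vals",g[238,121],g[220,370],g[260,200],g[290,300])
for n,(x0,x1,y0,y1) in {"round":(65,180,185,290),"long":(325,445,175,265)}.items():
    m=np.zeros_like(g);m[y0:y1,x0:x1]=(g[y0:y1,x0:x1]<68)
    m=cv2.morphologyEx(m,cv2.MORPH_OPEN,np.ones((3,3)))
    k=max(cv2.findContours(m,cv2.RETR_EXTERNAL,2)[0],key=cv2.contourArea)
    P=np.array([W(*p,.008) for p in k[:,0]],np.float32)
    print(n,cv2.contourArea(k),cv2.minEnclosingCircle(P))
    r=cv2.minAreaRect(P);print(r,cv2.boxPoints(r))
Sd=S["side"];gs=cv2.cvtColor(Sd["color"],cv2.COLOR_RGB2GRAY)
for x,y in((274,188),(221,219)):
    c=gs[y-18:y+30,x-15:x+16];m=(c>c.max()*.93).astype(np.uint8)
    n,l,st,ce=cv2.connectedComponentsWithStats(m);i=1+st[1:,4].argmax()
    u,v=ce[i]+[x-15,y-18];print((u,v),st[i],onplane(Sd,u,v,.06))
```

```text
vals 71 74 129 131
round 285.5 ((0.44015002250671387, 0.3474999964237213), 0.09163953363895416)
((0.42408567667007446, 0.37022635340690613), (0.18307389318943024, 0.061794254928827286), 35.254981994628906) [[0.33150306 0.34262007]
 [0.36717173 0.29215944]
 [0.5166683  0.39783263]
 [0.48099962 0.44829327]]
long 61.0 ((0.45840001106262207, -0.3978999853134155), 0.03169383108615875)
((0.4585472345352173, -0.3972600996494293), (0.007855224423110485, 0.06297216564416885), 77.04390716552734) [[ 0.42698213 -0.39402843]
 [ 0.48835114 -0.40814704]
 [ 0.49011233 -0.40049177]
 [ 0.42874333 -0.38637316]]
(np.float64(273.873786407767), np.float64(185.96116504854368)) [  7  12  17   9 103] [0.6432765  0.03600943 0.06      ]
(np.float64(220.93959731543623), np.float64(216.5771812080537)) [  6  11  19  10 149] [0.46135529 0.00425667 0.06      ]
```

Run:
```python
from h import *
import pickle
S=pickle.load(open("s0.pkl","rb"));T=S["top"];g=cv2.cvtColor(T["color"],cv2.COLOR_RGB2GRAY)
W=lambda u,v,z:np.round(onplane(T,u,v,z)[:2],4)
for n,(x0,x1,y0,y1),j in (("round",(65,180,185,290),(.503,.3467)),("long",(325,445,175,265),(.4929,-.3559))):
    m=np.zeros_like(g);m[y0:y1,x0:x1]=(g[y0:y1,x0:x1]<92)
    m=cv2.morphologyEx(m,cv2.MORPH_OPEN,np.ones((3,3)))
    k=max(cv2.findContours(m,cv2.RETR_EXTERNAL,2)[0],key=cv2.contourArea)
    P=np.array([W(*p,.008) for p in k[:,0]],np.float32)
    r=cv2.minAreaRect(P);c=np.array(cv2.minEnclosingCircle(P)[0] if n=="round" else r[0]);
    print(n,cv2.contourArea(k),cv2.minEnclosingCircle(P),r)
    d=np.array(j)-c;print("jar off",d,np.hypot(*d),"free",c-d/np.hypot(*d)*.05, "ang",np.arctan2(d[1],d[0]))
```

```text
round 6250.0 ((0.4644991159439087, 0.3130030632019043), 0.10486465692520142) ((0.46509262919425964, 0.31333139538764954), (0.20791733264923096, 0.2029147893190384), 89.86485290527344)
jar off [0.03850088 0.03369694] 0.05116445663422453 free [0.42687448 0.28007304] ang 0.7189574271319761
long 4462.5 ((0.5031999945640564, -0.30570000410079956), 0.12004352360963821) ((0.5034968852996826, -0.3056541085243225), (0.2118537276983261, 0.12149486690759659), 76.71208953857422)
jar off [-0.01059689 -0.05024589] 0.051351179034567346 free [ 0.51381494 -0.25673031] ang -1.7786508616193284
```

>>> {"fn": "apply_moves", "kwargs": {"deltas": [{"delta_pos": [30, -42, -2], "spin": 0, "gripper": 0}, {"delta_pos": [30, -42, -2], "spin": 0, "gripper": 0}, {"delta_pos": [30, -42, -2], "spin": 0, "gripper": 0}, {"delta_pos": [30, -42, -2], "spin": 0, "gripper": 0}, {"delta_pos": [30, -42, -2], "spin": 0, "gripper": 0}, {"delta_pos": [30, -42, -2], "spin": 0, "gripper": 0}, {"delta_pos": [30, -42, -2], "spin": 0, "gripper": 0}, {"delta_pos": [30, -42, -2], "spin": 0, "gripper": 0}, {"delta_pos": [30, -42, -2], "spin": 0, "gripper": 0}, {"delta_pos": [30, -42, -2], "spin": 0, "gripper": 0}, {"delta_pos": [30, -42, -2], "spin": 0, "gripper": 0}, {"delta_pos": [0, 0, 0], "spin": 0, "gripper": 0}], "grip_force": 15}}

```text
clock: 1.6
ee_pos: [0.5502, 0.1735, 0.2117]
tool_rot: [3.096, -0.523, -0.002]
wrist_force: [-1.1, 0.9, 0.4]
width: 0.0879
grasp_force: 0.0
```

>>> {"fn": "apply_moves", "kwargs": {"deltas": [{"delta_pos": [25, -38, -10], "spin": 0, "gripper": 0}, {"delta_pos": [25, -38, -10], "spin": 0, "gripper": 0}, {"delta_pos": [25, -38, -10], "spin": 0, "gripper": 0}, {"delta_pos": [18, -22, -10], "spin": 0, "gripper": 0}, {"delta_pos": [0, 0, 0], "spin": 0, "gripper": 0}, {"delta_pos": [0, 0, 0], "spin": 0, "gripper": 0}]}}

```text
clock: 2.35
ee_pos: [0.6419, 0.041, 0.1724]
tool_rot: [3.099, -0.517, -0.001]
wrist_force: [0.5, -0.4, -0.1]
width: 0.0877
grasp_force: 0.0
```

```bash
cat >> h.py <<'E'
from scipy.spatial.transform import Rotation as Ro
def wray(s,st,u,v):
    K=np.array(s["K"]);X=np.array(s["T_tool_cam"]);R=Ro.from_rotvec(st["tool_rot"]).as_matrix()
    x,y=u-K[0,2],v-K[1,2];r=np.hypot(x,y);th=r/K[0,0]
    d=np.array([np.sin(th)*x/max(r,1e-9),np.sin(th)*y/max(r,1e-9),np.cos(th)])
    return st["ee_pos"]+R@X[:3,3], R@X[:3,:3]@d
def wplane(s,st,u,v,z):
    o,d=wray(s,st,u,v);return o+d*(z-o[2])/d[2]
def project(s,st,P):
    K=np.array(s["K"]);X=np.array(s["T_tool_cam"]);R=Ro.from_rotvec(st["tool_rot"]).as_matrix()
    p=X[:3,:3].T@(R.T@(np.array(P)-st["ee_pos"])-X[:3,3]);r=np.hypot(p[0],p[1]);th=np.arctan2(r,p[2])
    return K[:2,2]+K[0,0]*th*p[:2]/r
E
python3 - <<'E'
from h import *
st=monitor.sense();s=optics.snapshot("wrist");im=s["color"][...,::-1].copy();g=cv2.cvtColor(im,cv2.COLOR_BGR2GRAY)
print(st["ee_pos"],project(s,st,(.643,.037,.06)))
n,l,sa,c=cv2.connectedComponentsWithStats((g>165).astype(np.uint8))
for i in range(1,n):
    if sa[i,4]>100: print(c[i],sa[i],wplane(s,st,*c[i],.06).round(4))
cv2.imwrite("pics/w1.png",im)
E
```

```text
[0.64187826 0.04096411 0.17241987] [263.36313763 183.99818821]
[245.29704065 108.7542838 ] [    0     0   512   265 98569] [0.7134 0.0299 0.06  ]
[260.11603499 182.34693878] [ 237  157   47   50 1715] [0.6455 0.0393 0.06  ]
[501.45128205 234.06666667] [484 224  28  23 390] [ 0.4772 -0.2387  0.06  ]
[256.60791636 301.90926064] [ 199  289  116   34 2678] [0.514 0.088 0.06 ]
[338.4        306.01621622] [318 298  40  15 370] [0.473  0.0009 0.06  ]
[503.54929577 371.58450704] [488 349  24  35 426] [ 0.0575 -0.3345  0.06  ]
[145.71317829 376.97674419] [112 371  68  13 129] [0.4074 0.3052 0.06  ]
```

View pics/w1.png

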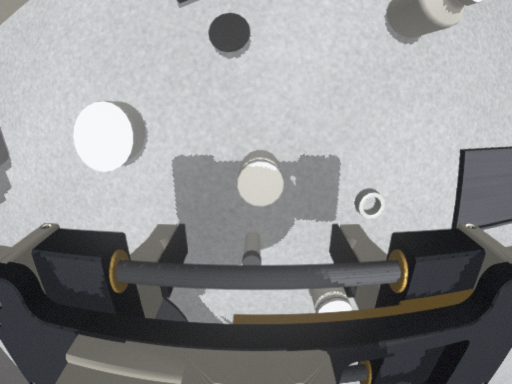

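The wrist view shows the jar cap at (260,184), against a predicted (263,184), so the estimate holds. The fingers straddle clear of the vial at (252,245). Descending to grasp.

>>> {"fn": "apply_moves", "kwargs": {"deltas": [{"delta_pos": [1, -2, -25], "spin": 0, "gripper": 0}, {"delta_pos": [0, 0, -25], "spin": 0, "gripper": 0}, {"delta_pos": [0, 0, -25], "spin": 0, "gripper": 0}, {"delta_pos": [0, 0, -25], "spin": 0, "gripper": 0}, {"delta_pos": [0, 0, -22], "spin": 0, "gripper": 0}, {"delta_pos": [0, 0, -20], "spin": 0, "gripper": 0}, {"delta_pos": [0, 0, 0], "spin": 0, "gripper": 0}, {"delta_pos": [0, 0, 0], "spin": 0, "gripper": 0}]}}

```text
clock: 3.4
ee_pos: [0.6438, 0.0392, 0.0318]
tool_rot: [-3.099, 0.515, -0.002]
wrist_force: [0.5, 0.3, 0.2]
width: 0.0875
grasp_force: 0.0
```

>>> {"fn": "apply_moves", "kwargs": {"deltas": [{"delta_pos": [0, 0, 0], "spin": 0, "gripper": 60}, {"delta_pos": [0, 0, 0], "spin": 0, "gripper": 100}, {"delta_pos": [0, 0, 0], "spin": 0, "gripper": 140}, {"delta_pos": [0, 0, 0], "spin": 0, "gripper": 200}, {"delta_pos": [0, 0, 0], "spin": 0, "gripper": 200}, {"delta_pos": [0, 0, 0], "spin": 0, "gripper": 200}, {"delta_pos": [0, 0, 0], "spin": 0, "gripper": 200}], "grip_force": 15}}

```text
clock: 4.28
ee_pos: [0.6432, 0.0384, 0.0306]
tool_rot: [3.099, -0.517, -0.0]
wrist_force: [1.1, -0.3, 1.2]
width: 0.0433
grasp_force: 15.0
```

>>> {"fn": "apply_moves", "kwargs": {"deltas": [{"delta_pos": [0, 0, 10], "spin": 0, "gripper": 200}, {"delta_pos": [0, 0, 25], "spin": 0, "gripper": 200}, {"delta_pos": [0, 0, 35], "spin": 0, "gripper": 200}, {"delta_pos": [0, 0, 35], "spin": 0, "gripper": 200}, {"delta_pos": [-16, 17, 15], "spin": 0.1, "gripper": 200}, {"delta_pos": [-25, 28, 0], "spin": 0.1, "gripper": 200}, {"delta_pos": [-25, 28, 0], "spin": 0.1, "gripper": 200}, {"delta_pos": [-25, 28, 0], "spin": 0.1, "gripper": 200}, {"delta_pos": [-25, 28, 0], "spin": 0.1, "gripper": 200}, {"delta_pos": [-25, 28, 0], "spin": 0.1, "gripper": 200}, {"delta_pos": [-25, 28, 0], "spin": 0.1, "gripper": 200}, {"delta_pos": [-25, 28, 0], "spin": 0.1, "gripper": 200}]}}

```text
clock: 5.78
ee_pos: [0.4514, 0.2522, 0.1513]
tool_rot: [-3.054, -0.735, -0.001]
wrist_force: [0.7, 1.1, -2.1]
width: 0.0436
grasp_force: 15.0
```

>>> {"fn": "apply_moves", "kwargs": {"deltas": [{"delta_pos": [-15, 17, 0], "spin": 0.1, "gripper": 200}, {"delta_pos": [-10, 12, 0], "spin": 0.1, "gripper": 200}, {"delta_pos": [0, 0, 0], "spin": 0, "gripper": 200}, {"delta_pos": [0, 0, 0], "spin": 0, "gripper": 200}]}}

```text
clock: 6.28
ee_pos: [0.4274, 0.2802, 0.1509]
tool_rot: [-2.968, -1.029, -0.0]
wrist_force: [0.5, 0.3, -0.9]
width: 0.0438
grasp_force: 15.0
```

Run:
```python
from h import *
st=monitor.sense();s=optics.snapshot("wrist");im=s["color"][...,::-1].copy()
print(st["ee_pos"],st["tool_rot"],st["width"])
for P in((.4645,.313,.004),(.503,.3467,.064),(.427,.280,.004)):
    p=project(s,st,P);print(p);cv2.circle(im,tuple(int(a) for a in p),3,(0,0,255),1)
cv2.imwrite("pics/w2.png",im)
```

```text
[0.42735973 0.2801676  0.15088187] [-2.96803112e+00 -1.02924623e+00 -3.85199364e-04] 0.043781204279144954
[255.79446631 130.0212088 ]
[251.79878892  75.02904392]
[258.42151149 177.90672414]
```

View pics/w2.png

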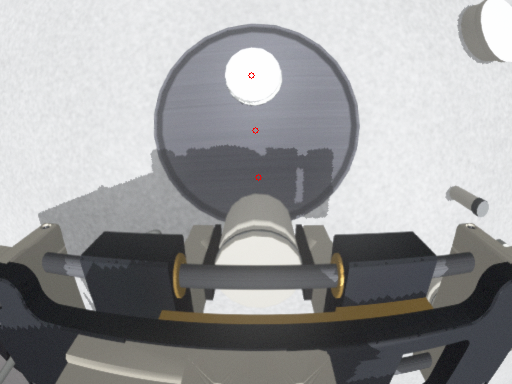

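The jar is upright in the grip. The fixed jar at (252,75) and the tray centre at (256,130) sit where predicted, so I'm lowering.

>>> {"fn": "apply_moves", "kwargs": {"deltas": [{"delta_pos": [0, 0, -25], "spin": 0, "gripper": 200}, {"delta_pos": [0, 0, -25], "spin": 0, "gripper": 200}, {"delta_pos": [0, 0, -25], "spin": 0, "gripper": 200}, {"delta_pos": [0, 0, -20], "spin": 0, "gripper": 200}, {"delta_pos": [0, 0, -12], "spin": 0, "gripper": 200}, {"delta_pos": [0, 0, -4], "spin": 0, "gripper": 200}, {"delta_pos": [0, 0, -2], "spin": 0, "gripper": 200}, {"delta_pos": [0, 0, 0], "spin": 0, "gripper": 200}, {"delta_pos": [0, 0, 0], "spin": 0, "gripper": 200}]}}

```text
clock: 7.45
ee_pos: [0.4275, 0.2807, 0.0381]
tool_rot: [-2.967, -1.032, -0.001]
wrist_force: [-0.5, 0.4, -0.4]
width: 0.0435
grasp_force: 15.0
```

>>> {"fn": "apply_moves", "kwargs": {"deltas": [{"delta_pos": [0, 0, -1], "spin": 0, "gripper": 200}, {"delta_pos": [0, 0, -1], "spin": 0, "gripper": 200}, {"delta_pos": [0, 0, 0], "spin": 0, "gripper": 200}]}}

```text
clock: 7.82
ee_pos: [0.4272, 0.2803, 0.0355]
tool_rot: [2.967, 1.032, -0.0]
wrist_force: [0.5, -0.0, -1.0]
width: 0.044
grasp_force: 15.0
```

>>> {"fn": "apply_moves", "kwargs": {"deltas": [{"delta_pos": [0, 0, -1], "spin": 0, "gripper": 200}, {"delta_pos": [0, 0, 0], "spin": 0, "gripper": 200}, {"delta_pos": [0, 0, 0], "spin": 0, "gripper": 200}]}}

```text
clock: 8.2
ee_pos: [0.4272, 0.2804, 0.0345]
tool_rot: [2.967, 1.032, -0.0]
wrist_force: [-0.1, -0.1, -1.8]
width: 0.0442
grasp_force: 15.0
```

>>> {"fn": "apply_moves", "kwargs": {"deltas": [{"delta_pos": [0, 0, -1], "spin": 0, "gripper": 200}, {"delta_pos": [0, 0, 0], "spin": 0, "gripper": 200}, {"delta_pos": [0, 0, 0], "spin": 0, "gripper": 200}]}}

```text
clock: 8.57
ee_pos: [0.4273, 0.2804, 0.0345]
tool_rot: [-2.967, -1.032, -0.001]
wrist_force: [-3.5, -1.7, 11.3]
width: 0.0433
grasp_force: 15.0
```

Contact with the tray floor. Opening slowly, then lifting.

>>> {"fn": "apply_moves", "kwargs": {"deltas": [{"delta_pos": [0, 0, 0], "spin": 0, "gripper": 110}, {"delta_pos": [0, 0, 0], "spin": 0, "gripper": 70}, {"delta_pos": [0, 0, 0], "spin": 0, "gripper": 30}, {"delta_pos": [0, 0, 0], "spin": 0, "gripper": 30}, {"delta_pos": [0, 0, 0], "spin": 0, "gripper": 30}, {"delta_pos": [0, 0, 10], "spin": 0, "gripper": 30}, {"delta_pos": [0, 0, 25], "spin": 0, "gripper": 30}, {"delta_pos": [0, 0, 35], "spin": 0, "gripper": 0}, {"delta_pos": [0, 0, 40], "spin": 0, "gripper": 0}, {"delta_pos": [0, 0, 40], "spin": 0, "gripper": 0}, {"delta_pos": [0, 0, 0], "spin": 0, "gripper": 0}]}}

```text
clock: 9.95
ee_pos: [0.4287, 0.2819, 0.1877]
tool_rot: [-2.964, -1.031, -0.01]
wrist_force: [-1.3, -0.7, -0.7]
width: 0.0877
grasp_force: 0.0
```

Run:
```python
from h import *
s=optics.snapshot("side");print(monitor.sense()["ee_pos"])
cv2.imwrite("pics/s2.png",cv2.resize(s["color"][90:320,90:320,::-1],None,fx=2.5,fy=2.5))
```

```text
[0.42769776 0.28103779 0.18562327]
```

View pics/s2.png

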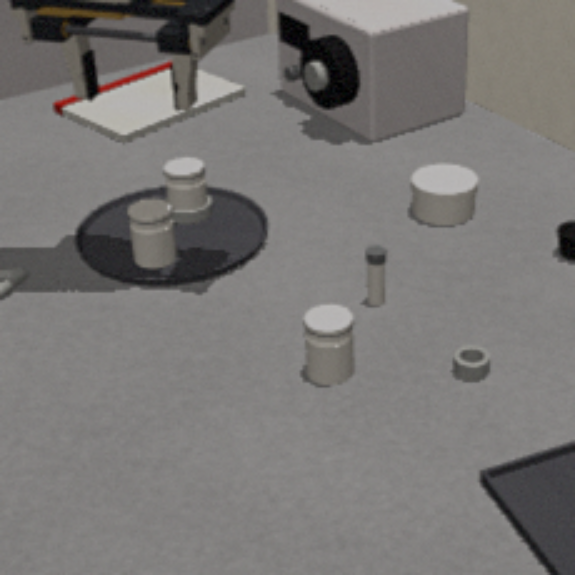

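The first jar stands upright and released in the round tray, at about (152,235) in the crop. The second jar at (328,345) and the vial are undisturbed.

```bash
python3 -c "
from h import *
print(monitor.sense()['joint_positions'])"
```

```text
[ 9.65536360e-01  1.27099109e-01 -4.16779894e-01  4.85246212e-05
 -1.02287939e+00  1.27451491e+00]
```

>>> {"fn": "apply_moves", "kwargs": {"deltas": [{"delta_pos": [3, -25, 0], "spin": 0, "gripper": 0}, {"delta_pos": [3, -25, 0], "spin": 0, "gripper": 0}, {"delta_pos": [3, -25, 0], "spin": 0, "gripper": 0}, {"delta_pos": [3, -25, 0], "spin": 0, "gripper": 0}, {"delta_pos": [3, -25, 0], "spin": 0, "gripper": 0}, {"delta_pos": [3, -25, 0], "spin": 0, "gripper": 0}, {"delta_pos": [3, -25, 0], "spin": 0, "gripper": 0}, {"delta_pos": [3, -25, 0], "spin": 0, "gripper": 0}, {"delta_pos": [3, -25, 0], "spin": 0, "gripper": 0}, {"delta_pos": [3, -25, 0], "spin": 0, "gripper": 0}, {"delta_pos": [3, -25, 0], "spin": 0, "gripper": 0}, {"delta_pos": [0, 0, 0], "spin": 0, "gripper": 0}]}}

```text
clock: 11.5
ee_pos: [0.4591, 0.0033, 0.1825]
tool_rot: [2.969, 1.028, -0.004]
wrist_force: [0.1, -0.1, -0.1]
width: 0.0875
grasp_force: 0.0
```

Run:
```python
from h import *
st=monitor.sense();s=optics.snapshot("wrist");im=s["color"][...,::-1].copy();g=cv2.cvtColor(im,cv2.COLOR_BGR2GRAY)
print(st['joint_positions'],st["ee_pos"],project(s,st,(.461,.005,.06)))
cv2.circle(im,tuple(int(a) for a in project(s,st,(.461,.005,.06))),3,(0,0,255),1)
cv2.imwrite("pics/w3.png",im)
```

```text
[ 4.37961219e-01  4.30555943e-02 -5.19403649e-01 -2.68157651e-04
 -1.01078152e+00  1.79964562e+00] [0.45907781 0.0032864  0.18253594] [258.45489137 181.61968078]
```

View pics/w3.png

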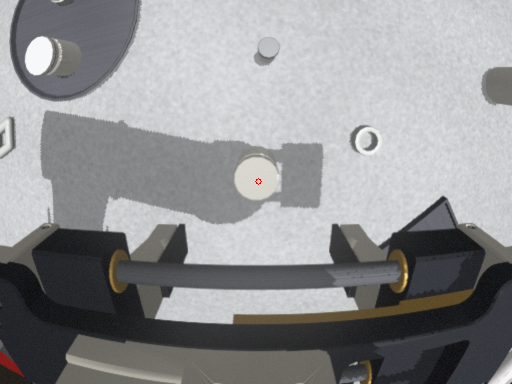

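The second jar's cap is at about (257,177) and prediction was (258,182), so I'll refine that offset.

Run:
```python
from h import *
im=cv2.imread("pics/w3.png");g=cv2.cvtColor(im,cv2.COLOR_BGR2GRAY);st=monitor.sense();s=optics.snapshot("wrist")
g=cv2.cvtColor(s["color"],cv2.COLOR_RGB2GRAY)
print(g[145:212:2,257])
m=np.zeros_like(g);m[140:215,225:279]=cv2.GaussianBlur(g,(3,3),0)[140:215,225:279]>190
k=max(cv2.findContours(m,0,2)[0],key=cv2.contourArea);c,r=cv2.minEnclosingCircle(k);print(cv2.boundingRect(k),c,r,wplane(s,st,*c,.06),st["ee_pos"])
```

```text
[199 148 136 137 144 154 155 214 215 215 217 214 217 216 215 214 215 214
 215 214 214 213 212 213 213 214 210 209 148 140 142 143 159 201]
(235, 158, 44, 42) (257.7012634277344, 179.5431365966797) 22.83395004272461 [0.4624462  0.00759286 0.06      ] [0.45932365 0.00403455 0.18269967]
```

>>> {"fn": "apply_moves", "kwargs": {"deltas": [{"delta_pos": [2, 2, -30], "spin": 0, "gripper": 0}, {"delta_pos": [0, 0, -30], "spin": 0, "gripper": 0}, {"delta_pos": [0, 0, -25], "spin": 0, "gripper": 0}, {"delta_pos": [0, 0, -25], "spin": 0, "gripper": 0}, {"delta_pos": [0, 0, -22], "spin": 0, "gripper": 0}, {"delta_pos": [0, 0, -20], "spin": 0, "gripper": 0}, {"delta_pos": [0, 0, 0], "spin": 0, "gripper": 0}, {"delta_pos": [0, 0, 0], "spin": 0, "gripper": 0}]}}

```text
clock: 12.6
ee_pos: [0.4625, 0.0077, 0.032]
tool_rot: [2.967, 1.033, 0.0]
wrist_force: [-0.5, -0.6, -0.1]
width: 0.0875
grasp_force: 0.0
```

>>> {"fn": "apply_moves", "kwargs": {"deltas": [{"delta_pos": [0, 0, 0], "spin": 0, "gripper": 60}, {"delta_pos": [0, 0, 0], "spin": 0, "gripper": 100}, {"delta_pos": [0, 0, 0], "spin": 0, "gripper": 140}, {"delta_pos": [0, 0, 0], "spin": 0, "gripper": 200}, {"delta_pos": [0, 0, 0], "spin": 0, "gripper": 200}, {"delta_pos": [0, 0, 0], "spin": 0, "gripper": 200}, {"delta_pos": [0, 0, 0], "spin": 0, "gripper": 200}], "grip_force": 15}}

```text
clock: 13.48
ee_pos: [0.4623, 0.0074, 0.0316]
tool_rot: [2.967, 1.032, 0.0]
wrist_force: [-0.8, 0.1, 3.0]
width: 0.0438
grasp_force: 15.0
```

>>> {"fn": "apply_moves", "kwargs": {"deltas": [{"delta_pos": [0, 0, 10], "spin": 0, "gripper": 200}, {"delta_pos": [0, 0, 25], "spin": 0, "gripper": 200}, {"delta_pos": [0, 0, 35], "spin": 0, "gripper": 200}, {"delta_pos": [0, 0, 35], "spin": 0, "gripper": 200}, {"delta_pos": [4, -20, 15], "spin": 0.1, "gripper": 200}, {"delta_pos": [6, -30, 0], "spin": 0.1, "gripper": 200}, {"delta_pos": [6, -30, 0], "spin": 0.1, "gripper": 200}, {"delta_pos": [6, -30, 0], "spin": 0, "gripper": 200}, {"delta_pos": [6, -30, 0], "spin": 0, "gripper": 200}, {"delta_pos": [6, -30, 0], "spin": 0, "gripper": 200}, {"delta_pos": [6, -30, 0], "spin": 0, "gripper": 200}, {"delta_pos": [6, -30, 0], "spin": 0, "gripper": 200}]}}

```text
clock: 14.98
ee_pos: [0.5082, -0.2236, 0.1521]
tool_rot: [-2.78, -1.463, -0.0]
wrist_force: [-0.0, -0.1, -1.2]
width: 0.0433
grasp_force: 15.0
```

>>> {"fn": "apply_moves", "kwargs": {"deltas": [{"delta_pos": [4, -20, 0], "spin": 0, "gripper": 200}, {"delta_pos": [2, -14, 0], "spin": 0, "gripper": 200}, {"delta_pos": [0, 0, 0], "spin": 0, "gripper": 200}, {"delta_pos": [0, 0, 0], "spin": 0, "gripper": 200}]}}

```text
clock: 15.48
ee_pos: [0.5141, -0.2561, 0.1516]
tool_rot: [-2.78, -1.464, 0.0]
wrist_force: [-0.5, 0.5, -0.9]
width: 0.0436
grasp_force: 15.0
```

Run:
```python
from h import *
st=monitor.sense();s=optics.snapshot("wrist");im=s["color"][...,::-1].copy()
print(st["ee_pos"],st["joint_positions"],st["width"])
for P in((.5035,-.3057,.004),(.493,-.3557,.064),(.514,-.257,.004)):
    p=project(s,st,P);print(p);cv2.circle(im,tuple(int(a) for a in p),3,(0,0,255),1)
cv2.imwrite("pics/w4.png",im)
t=optics.snapshot("side");cv2.imwrite("pics/s4.png",t["color"][150:384,150:,::-1])
```

```text
[ 0.51405315 -0.25612342  0.151569  ] [-1.21917100e-01  2.62920010e-01 -3.27438885e-01 -3.07106600e-04
 -9.80624810e-01  2.66218783e+00] 0.043571275251709465
[275.69457086 218.72502147]
[297.38622584 286.20620576]
[258.48264052 178.13371841]
```

View pics/w4.png

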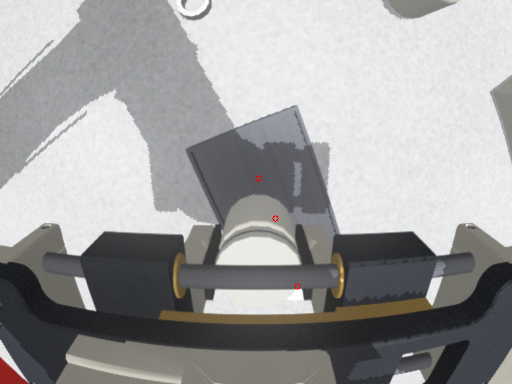

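View pics/s4.png

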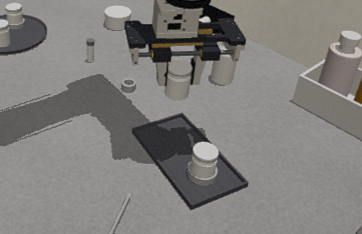

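The tray's free half (corners at (188,150) and (297,107)) surrounds the target dot at (258,178), and the jar hangs upright. Lowering.

>>> {"fn": "apply_moves", "kwargs": {"deltas": [{"delta_pos": [0, 0, -25], "spin": 0, "gripper": 200}, {"delta_pos": [0, 0, -25], "spin": 0, "gripper": 200}, {"delta_pos": [0, 0, -25], "spin": 0, "gripper": 200}, {"delta_pos": [0, 0, -20], "spin": 0, "gripper": 200}, {"delta_pos": [0, 0, -12], "spin": 0, "gripper": 200}, {"delta_pos": [0, 0, -4], "spin": 0, "gripper": 200}, {"delta_pos": [0, 0, -2], "spin": 0, "gripper": 200}, {"delta_pos": [0, 0, -1], "spin": 0, "gripper": 200}, {"delta_pos": [0, 0, 0], "spin": 0, "gripper": 200}, {"delta_pos": [0, 0, 0], "spin": 0, "gripper": 200}]}}

```text
clock: 16.82
ee_pos: [0.5144, -0.2567, 0.0379]
tool_rot: [2.78, 1.463, 0.001]
wrist_force: [0.0, 0.4, -1.1]
width: 0.044
grasp_force: 15.0
```

>>> {"fn": "apply_moves", "kwargs": {"deltas": [{"delta_pos": [0, 0, -1], "spin": 0, "gripper": 200}, {"delta_pos": [0, 0, 0], "spin": 0, "gripper": 200}, {"delta_pos": [0, 0, 0], "spin": 0, "gripper": 200}]}}

```text
clock: 17.2
ee_pos: [0.5143, -0.2566, 0.0366]
tool_rot: [2.78, 1.464, -0.0]
wrist_force: [-0.2, -0.4, -1.2]
width: 0.0436
grasp_force: 15.0
```

>>> {"fn": "apply_moves", "kwargs": {"deltas": [{"delta_pos": [0, 0, -1], "spin": 0, "gripper": 200}, {"delta_pos": [0, 0, 0], "spin": 0, "gripper": 200}, {"delta_pos": [0, 0, 0], "spin": 0, "gripper": 200}]}}

```text
clock: 17.58
ee_pos: [0.5143, -0.2566, 0.0357]
tool_rot: [2.78, 1.464, 0.0]
wrist_force: [0.2, 0.8, -0.3]
width: 0.0436
grasp_force: 15.0
```

>>> {"fn": "apply_moves", "kwargs": {"deltas": [{"delta_pos": [0, 0, -1], "spin": 0, "gripper": 200}, {"delta_pos": [0, 0, 0], "spin": 0, "gripper": 200}, {"delta_pos": [0, 0, 0], "spin": 0, "gripper": 200}]}}

```text
clock: 17.95
ee_pos: [0.5144, -0.2566, 0.0356]
tool_rot: [2.779, 1.464, 0.0]
wrist_force: [-3.5, 1.0, 10.5]
width: 0.0438
grasp_force: 15.0
```

>>> {"fn": "apply_moves", "kwargs": {"deltas": [{"delta_pos": [0, 0, 0], "spin": 0, "gripper": 110}, {"delta_pos": [0, 0, 0], "spin": 0, "gripper": 70}, {"delta_pos": [0, 0, 0], "spin": 0, "gripper": 30}, {"delta_pos": [0, 0, 0], "spin": 0, "gripper": 30}, {"delta_pos": [0, 0, 0], "spin": 0, "gripper": 30}, {"delta_pos": [0, 0, 10], "spin": 0, "gripper": 30}, {"delta_pos": [0, 0, 25], "spin": 0, "gripper": 30}, {"delta_pos": [0, 0, 35], "spin": 0, "gripper": 0}, {"delta_pos": [0, 0, 40], "spin": 0, "gripper": 0}, {"delta_pos": [0, 0, 40], "spin": 0, "gripper": 0}, {"delta_pos": [0, 0, 0], "spin": 0, "gripper": 0}, {"delta_pos": [0, 0, 0], "spin": 0, "gripper": 0}]}}

```text
clock: 19.45
ee_pos: [0.514, -0.2565, 0.1849]
tool_rot: [2.78, 1.463, 0.001]
wrist_force: [-0.8, -0.8, -0.6]
width: 0.0879
grasp_force: 0.0
```

Run:
```python
from h import *
s=optics.snapshot("side");cv2.imwrite("pics/s5.png",s["color"][130:384,90:450,::-1].repeat(2,0).repeat(2,1))
```

```text
(no output)
```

View pics/s5.png

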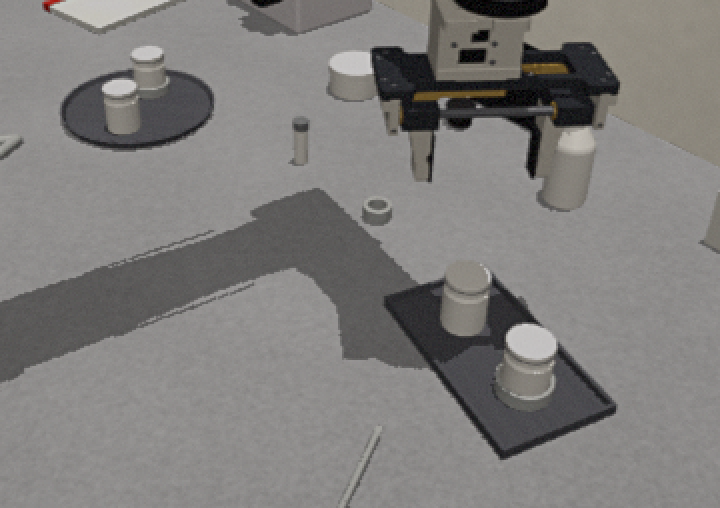

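The second jar stands upright in the long tray at (466,300), the first is still upright in the round tray at (122,108), and the gripper is clear of both.

```bash
python3 -c "
from cell import order
print(order.job_done())"
```

```text
the job is handed in; nothing more can be done
None
```

Each tray now holds two jars: I dealt the first into the round tray and the second into the rectangular tray, both standing upright and released, and handed the job in at about 19.5 s; no verdict was returned.

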